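# Shut and bolt the pattern-maker's instrument case

## Task

Put the pattern-maker's wooden instrument case away for the night, using only your fingertips: first push its open lid all the way down shut, then push the red tab so that the bolt slides fully home through the lid's steel loop. Grasp nothing, do not swing the lid further open, and leave the things standing around the case where they are.

Things in the scene. Friction and masses are not known exactly. Their poses are not given: they have to be found in the camera images.
- case: Wooden case fixed on the table, 220 (its x) x 260 (its y) mm. Origin: centre of its underside; its x axis points away from the robot (turned by up to 0.35 rad), y to the left, z up. The compartment spans x -60..+110 mm, its walls 70 mm high. In front of it a ledge, x -110..-60 mm, 43 mm high, carries the bolt; the bolt's guide blocks on it reach up to 70 mm.
- lid (a joint): Angle of the lid in rad: 0 = shut (lying level on the walls), grows as the free edge rises; starts half open, 0.55 to 1.05. Pale wooden panel 170 mm from hinge to free edge, 260 mm wide, 12 mm thick, 0.3 kg; its top lies at height 82 mm when shut. Its stiff hinge (0.6 N m) keeps it wherever it is left; 2 to 5 N near the free edge pushes it down.
- lid_edge (a point): Middle of the lid's free edge, on its outer (upper) face; moves with the lid. A steel loop 20 mm wide sticks out 38 mm beyond the free edge at case y = +20..+40 mm, all of it lower than the lid's top when shut.
- lid_hinge (a point): Middle of the lid's hinge axis, at (110, 0, 70) mm in the case's frame; the axis runs along the case's y, on the far rim of the compartment.
- bolt (a joint): Travel of the bolt in m along the case's +y (to the robot's left): 0 to 0.012 at the start (withdrawn), 0.045 = fully home, against its stop and through the lid's loop. Friction about 2 N; it stays where it is left.
- bolt_tab (a point): Centre of the top of the bolt's red upright tab, 22 (case x) x 16 (case y) mm, its top 110 mm above the table, so 28 mm higher than the shut lid. It stands on the ledge at case x = -85 mm, y = -60 mm + the bolt's travel.
- weight: Bystander: turned steel pattern weight, 56 mm diameter, 46 mm high, origin at the centre of its underside. Leave alone.
- chalk_box: Bystander: cream box 85 x 60 x 45 mm, origin at the centre of its underside. Leave alone.
- tape: Bystander: red tape measure, 68 x 34 mm, 60 mm high, origin at the centre of its underside. Leave alone.
- pen_pot: Bystander: black pot with pens, 72 mm diameter, 130 mm high with the pens, origin at the centre of its underside. Leave alone. The four bystanders stand 19 to 24 cm to the left and right of the case's middle, and swap places.

How it is judged:
By the outcome, as a careful person would: the job done as asked, in the order asked, and still so for the second after the job is handed in, with the robot touching nothing.
It also fails if it takes over 48 s, if anything falls off the work surface, if the arm or the gripper's body presses on something with over 40 N, if the wrist force passes 120 N, or if a joint passes its speed limit or range.

## Robot

A 6-joint arm with a two-finger parallel gripper is mounted at the origin on the work surface. World frame = base frame: x ahead of the robot, y to its left, z up, the work surface at z = 0. Lengths are in m, angles in degrees, forces in N, time in s.
With the tool pointing down it reaches from about 0.35 to 0.875 m from the base axis. Payload 4.2 kg.
Tool frame: the origin (TCP) lies on the centre line of the jaws, within the pads' length; the fingertips stand 19 mm ahead of it and the grasp point (between the pads) is the TCP; x points along the fingers, y is the direction in which the jaws open and shut, and the axes are right-handed (so a half turn about x gives the same grasp; the last joint's range is limited). The gripper opens to 87 mm and grips with 3 to 60 N. Pads are 19 mm wide; open, the fingers measure 117 mm over their backs; the gripper's body (75 mm by 190 mm) begins 51 mm behind the grasp point.
Start: joints at [-52.506, 22.042, 0.453, 0, -68.411, -14.817], TCP at [0.241, -0.577, 0.242] pointing down, gripper open.
Joint ranges: [-179.83, 179.83], [-69.29, 118.12], [-61.27, 80.66], [-181.25, 117.63], [-171.15, -9.14], [-177.46, 177.46]. Speed limits (degrees/s): [159.86, 159.86, 180, 180, 180, 180].

## Interface

Orientations are given as a 3x3 rotation matrix whose columns are the frame's x, y, z axes.
In Python, from station import r, viewer, job, spotter gives the robot as it stands.
- The arm moves only by the tool play_rows, never from a script. Its argument "commands" is a list of rows, each an object of numbers: "fingers": the gripper command: -1 is fully open, 1 is shut, values between are in proportion; "tx", "ty", "tz": the shift along the tool's x, y, z normalised to -1 to 1, where 1 is 750 mm; "ax", "ay", "az": the turn, a rotation vector about the tool's x, y, z normalised to -1 to 1, where 1 is pi rad. In form: [{"fingers": .., "tx": .., "ty": .., "tz": .., "ax": .., "ay": .., "az": ..}, ...]. A call has 1 to 5 rows; each row is the pose to reach, as a shift and turn from the pose commanded when the call began, along the tool's axes at that moment, turning the shorter way round; what a row does not reach only later rows make up. A row lasts 1/12 s, in which the tool goes at most 41.7 mm and 7.16 degrees, less where a joint would pass 70% of its speed; a pose out of reach is approached as far as the arm can. A call with a number of a shift or a turn outside -1 to 1 is refused whole. A call with a gripper value outside its range is refused whole. The fingers move at their own pace and stop on an object; the grip force is fixed at half the most. Time passes only in rows, so rows that repeat a pose let the fingers close. It gives the time, the measured TCP pose, the force and the opening at its end, in the units of the state.
- r.sense(): the state, without advancing time (a new reading comes with each control period).
- viewer.capture(name): name is "scene" or "top" or "wrist"; returns a dict with "image" (384x512x3 uint8, red, green, blue), "fx", "fy", "cx", "cy" (pixels), "R" (3x3) and "t" (3): a world point X has camera coordinates R X + t; the wrist camera has in their place "mount" (4x4, takes a point from camera to tool coordinates, whose origin is the TCP and whose axes are the tool frame's). Camera axes: x right, y down, z forward; pixel columns grow to the right and rows downward; lengths in m; the calibration is good to about 2 mm. A picture is of the moment at which its call begins: read the wrist's pose just before it. There is no depth.
- job.finish_job(): hands the job in, once; it reports no verdict.
Trained networks look in a picture, given as the dict that the camera call returned (one of the last four; its "shot" number tells which), for a name from the list of things; names that differ only in an ending like _2 or _b are one class to them, and where a whole thing is asked for, a point or a joint stands for the part that bears it (a point fixed in the world has none). Each returns a list of dicts, best first, with "score" (0 to 1); they miss things now and then, are a little off and sometimes report something else, mostly with a low value. They report only what shows in the picture. A call takes as long as a camera call.
- spotter.find_in(name, picture): "uv" ([column, row] in pixels, amid what is visible of it).
- spotter.silhouettes(name, picture): "region" (384x512 bool, what is visible of it) and "uv" ([column, row] in pixels, amid what is visible of it).
The state is a dict: "time_s": time; "joints": joint angles; "joint_velocities": joint speeds; "effort": joint torques, N m; "tcp_pos": TCP position; "ee_rot": TCP orientation; "wrist_force": force on the tool from outside, world axes, zero at the start; "moment": the same for the moment, N m; "gripper_width": opening from 0.0 (shut) to 1.0 (fully open).
Only numpy, scipy, OpenCV 4.12 (cv2) and the standard library are available. Lean on these libraries where they do the work, as an engineer would, in place of code of your own. Each camera call takes 0.05 s, during which the arm holds its last target. There are 200 camera calls.

## Working session

There is one attempt and no reset: what is moved stays moved. The work goes in short steps, Python scripts to look and compute and a tool call to move; the robot and the scene stay as the last step left them, time stands still between calls to the robot, and variables do not carry over. Pictures are saved under pics/ and viewed, about 8 in all and at most 12, crops included, and the job is handed in when it is done.

Besides the shell and the picture viewer there is one more tool, called after ">>>" as name(argument=value, ...) on one line, values as JSON. play_rows: Moves the arm, as the interface text tells. Its arguments: {"type":"object","properties":{"commands":{"type":"array"}},"required":["commands"]}

```bash
mkdir -p pics; ls
cat > h.py <<'E'
import numpy as np, cv2
from station import r, viewer, job, spotter
def cap(n):
    p=viewer.capture(n); return p
def save(p,f): cv2.imwrite('pics/'+f,cv2.cvtColor(p['image'],cv2.COLOR_RGB2BGR))
def ray(p,uv):
    R=np.array(p['R']);t=np.array(p['t'])
    d=R.T@np.array([(uv[0]-p['cx'])/p['fx'],(uv[1]-p['cy'])/p['fy'],1]); return -R.T@t,d
def atz(p,uv,z):
    c,d=ray(p,uv); return c+d*(z-c[2])/d[2]
def proj(p,X):
    c=np.array(p['R'])@np.array(X)+np.array(p['t']); return [p['fx']*c[0]/c[2]+p['cx'],p['fy']*c[1]/c[2]+p['cy']]
E
python3 - <<'E'
from h import *
s=r.sense();print(s['time_s'],s['tcp_pos'],s['ee_rot'],s['gripper_width'])
P={n:cap(n) for n in('scene','top')}
im=np.vstack([P['scene']['image'],P['top']['image']])
for n in P:
    save(P[n],n+'1.png')
    for k in('case','lid','lid_edge','lid_hinge','bolt_tab','bolt','weight','chalk_box','tape','pen_pot'):
        f=spotter.find_in(k,P[n])[:2]
        print(n,k,[(np.round(a['uv'],1).tolist(),round(a['score'],2)) for a in f])
        if n=='top' and f: print(atz(P[n],f[0]['uv'],{'bolt_tab':.11,'lid_hinge':.07}.get(k,.03)).round(3))
E
```

```text
pics
0.0 [ 0.24079146 -0.57614425  0.24047171] [[-9.04838395e-04 -3.85376844e-01  9.22758836e-01]
 [ 1.97300695e-03  9.22756730e-01  3.85377899e-01]
 [-9.99997644e-01  2.16931431e-03 -7.45945272e-05]] 0.9984963546233603
scene case [([249.9, 200.7], 0.78)]
scene lid [([250.2, 189.6], 0.81)]
scene lid_edge [([251.8, 192.2], 0.64)]
scene lid_hinge [([246.9, 201.3], 0.98)]
scene bolt_tab []
scene bolt []
scene weight [([335.3, 202.2], 0.54)]
scene chalk_box [([184.3, 188.8], 0.65)]
scene tape [([338.2, 232.1], 0.73), ([251.8, 191.2], 0.2)]
scene pen_pot []
top case [([269.5, 198.5], 0.58)]
[0.574 0.016 0.03 ]
top lid [([262.7, 179.0], 0.96), ([370.8, 213.3], 0.74)]
[0.616 0.028 0.03 ]
top lid_edge [([261.2, 180.5], 0.59), ([309.5, 237.3], 0.4)]
[0.613 0.032 0.03 ]
top lid_hinge [([269.0, 200.2], 0.75)]
[0.566 0.018 0.07 ]
top bolt_tab [([308.5, 238.4], 0.85)]
[ 0.488 -0.051  0.11 ]
top bolt [([310.9, 237.3], 0.78), ([269.5, 199.4], 0.38)]
[ 0.492 -0.066  0.03 ]
top weight [([176.8, 269.8], 0.65)]
[0.434 0.209 0.03 ]
top chalk_box [([373.3, 212.2], 0.73)]
[ 0.539 -0.197  0.03 ]
top tape [([160.1, 203.0], 0.86), ([312.4, 236.1], 0.69)]
[0.572 0.243 0.03 ]
top pen_pot [([348.0, 141.7], 0.76)]
[ 0.69  -0.154  0.03 ]
```

Run:
```python
import cv2
a=cv2.imread('pics/top1.png')[90:320,120:420]; cv2.imwrite('pics/topc.png',cv2.resize(a,None,fx=2.6,fy=2.6,interpolation=cv2.INTER_CUBIC))
```

```text
(no output)
```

View pics/topc.png

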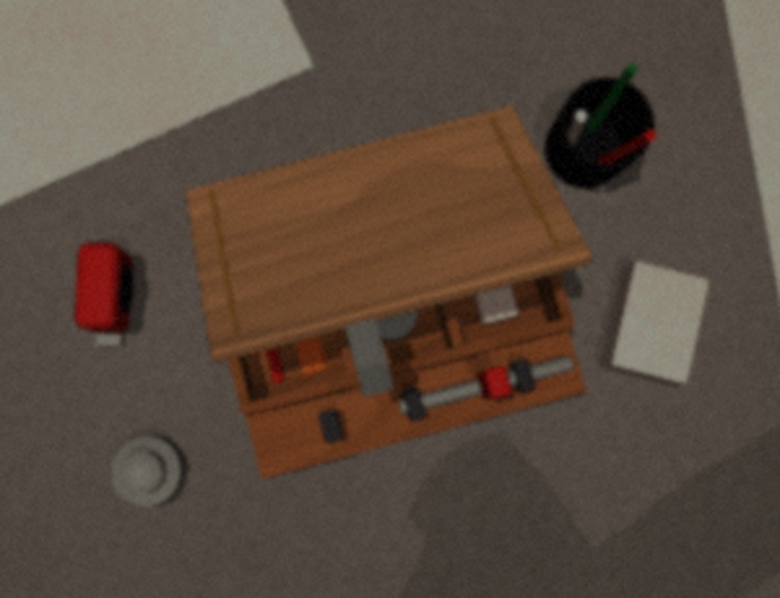

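View pics/scene1.png

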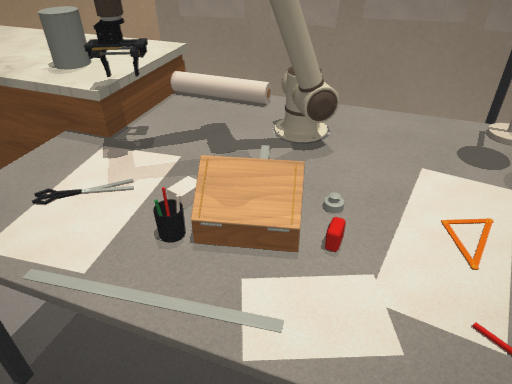

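```bash
cat >> h.py <<'E'
def case(pr,X):
    x,y,a=pr[:3];c,s=np.cos(a),np.sin(a);return np.array([x+c*X[0]-s*X[1],y+s*X[0]+c*X[1],X[2]])
def lidp(pr,l,y,n=.012):
    q=pr[3];return case(pr,[.11-l*np.cos(q)+n*np.sin(q),y,.07+l*np.sin(q)+n*np.cos(q)])
E
python3 - <<'E'
from h import *
from scipy.optimize import least_squares
p=cap('top')
f=lambda a,b:np.array([120+a/2.6,90+b/2.6])
def model(pr):
    return [case(pr,[-.11,.13,.043]),case(pr,[-.11,-.13,.043]),lidp(pr,0,.13),lidp(pr,0,-.13),lidp(pr,.17,.13,0),lidp(pr,.17,-.13,0),case(pr,[-.085,-.06+pr[4],.11])]
obs=[f(265,474),f(583,390),f(190,190),f(515,109),f(215,356),f(588,264),f(497,374)]
res=lambda pr:np.concatenate([np.array(proj(p,m))-o for m,o in zip(model(pr),obs)])
o=least_squares(res,[.56,.02,.2,.8,.005],loss='soft_l1')
pr=o.x;print(pr.round(4));print(o.fun.reshape(-1,2).round(1))
print('cam',ray(p,(0,0))[0].round(3))
np.save('pr.npy',pr)
s=r.sense();R=np.array(s['ee_rot'])
print('free edge',lidp(pr,.17,0).round(3),'tab',model(pr)[-1].round(3),'hinge',case(pr,[.11,0,.07]).round(3),'shut edge',case(pr,[-.06,0,.082]).round(3))
E
```

```text
[0.5625 0.0168 0.2189 0.6429 0.0038]
[[-1.7  0.1]
 [ 1.3  0.2]
 [-1.5 -2.6]
 [ 0.1 -3. ]
 [-0.5  1.3]
 [ 2.3 -0.5]
 [ 0.2  2.2]]
cam [0.468 0.048 0.874]
free edge [0.544 0.013 0.182] tab [ 0.492 -0.056  0.11 ] hinge [0.67  0.041 0.07 ] shut edge [0.504 0.004 0.082]
```

>>> play_rows(commands=[{"fingers": 1,"tx": -0.03,"ty": 0.15,"tz": 0.18,"ax": 0.056,"ay": 0,"az": 0},{"fingers": 1,"tx": -0.03,"ty": 0.15,"tz": 0.18,"ax": 0.056,"ay": 0,"az": 0},{"fingers": 1,"tx": -0.03,"ty": 0.15,"tz": 0.18,"ax": 0.056,"ay": 0,"az": 0},{"fingers": 1,"tx": -0.03,"ty": 0.15,"tz": 0.18,"ax": 0.056,"ay": 0,"az": 0},{"fingers": 1,"tx": -0.03,"ty": 0.15,"tz": 0.18,"ax": 0.056,"ay": 0,"az": 0}])

```text
time_s: 1.57
tcp_pos: [0.3238, -0.4174, 0.2654]
ee_rot: [[0.002, -0.222, 0.975], [-0.001, 0.975, 0.222], [-1.0, -0.001, 0.002]]
wrist_force: [-0.1, 0.7, 0.0]
gripper_width: 0.709
```

>>> play_rows(commands=[{"fingers": 1,"tx": 0,"ty": 0.166,"tz": 0.142,"ax": 0,"ay": 0,"az": 0},{"fingers": 1,"tx": 0,"ty": 0.166,"tz": 0.142,"ax": 0,"ay": 0,"az": 0},{"fingers": 1,"tx": 0,"ty": 0.166,"tz": 0.142,"ax": 0,"ay": 0,"az": 0},{"fingers": 1,"tx": 0,"ty": 0.166,"tz": 0.142,"ax": 0,"ay": 0,"az": 0},{"fingers": 1,"tx": 0,"ty": 0.166,"tz": 0.142,"ax": 0,"ay": 0,"az": 0}])

```text
time_s: 1.98
tcp_pos: [0.4014, -0.2719, 0.2645]
ee_rot: [[0.002, -0.225, 0.974], [0.0, 0.974, 0.225], [-1.0, -0.0, 0.002]]
wrist_force: [-1.2, -0.7, 0.5]
gripper_width: 0.329
```

>>> play_rows(commands=[{"fingers": 1,"tx": 0,"ty": 0.166,"tz": 0.142,"ax": 0,"ay": 0,"az": 0},{"fingers": 1,"tx": 0,"ty": 0.166,"tz": 0.142,"ax": 0,"ay": 0,"az": 0},{"fingers": 1,"tx": 0,"ty": 0.166,"tz": 0.142,"ax": 0,"ay": 0,"az": 0},{"fingers": 1,"tx": 0,"ty": 0.166,"tz": 0.142,"ax": 0,"ay": 0,"az": 0},{"fingers": 1,"tx": 0,"ty": 0.166,"tz": 0.142,"ax": 0,"ay": 0,"az": 0}])

```text
time_s: 2.4
tcp_pos: [0.4786, -0.1273, 0.2641]
ee_rot: [[0.002, -0.224, 0.975], [0.0, 0.975, 0.224], [-1.0, -0.0, 0.002]]
wrist_force: [-0.0, -0.1, -0.0]
gripper_width: 0.013
```

Run:
```python
from h import *
s=r.sense();print(s['time_s'],s['tcp_pos'],s['gripper_width'])
p=viewer.capture('wrist');save(p,'w1.png')
M=np.array(p['mount']);R=np.array(s['ee_rot']);t=np.array(s['tcp_pos']);pr=np.load('pr.npy')
def wp(X):
    c=np.linalg.inv(M)@np.r_[R.T@(X-t),1];return np.round([p['fx']*c[0]/c[2]+p['cx'],p['fy']*c[1]/c[2]+p['cy']],0)
for n,X in dict(edgeL=lidp(pr,.17,.13),edgeR=lidp(pr,.17,-.13),edge=lidp(pr,.17,0),tab=case(pr,[-.085,-.06+pr[4],.11]),fl=case(pr,[-.11,.13,.043]),fr=case(pr,[-.11,-.13,.043])).items(): print(n,wp(X))
```

```text
2.4 [ 0.478554   -0.12734311  0.26414992] 0.0133766048996895
edgeL [517. 295.]
edgeR [250. 293.]
edge [384. 294.]
tab [316. 205.]
fl [443. 172.]
fr [253. 171.]
```

View pics/w1.png

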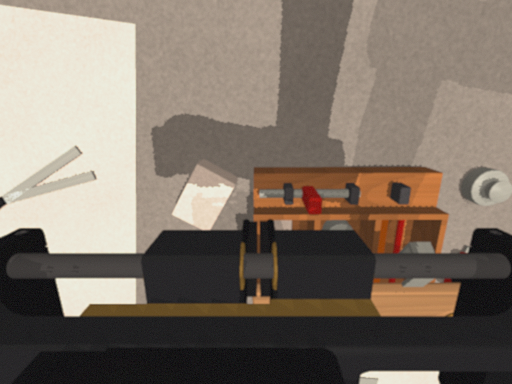

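>>> play_rows(commands=[{"fingers": 1,"tx": 0,"ty": 0.163,"tz": 0.139,"ax": 0,"ay": 0,"az": 0},{"fingers": 1,"tx": 0,"ty": 0.163,"tz": 0.139,"ax": 0,"ay": 0,"az": 0},{"fingers": 1,"tx": 0,"ty": 0.163,"tz": 0.139,"ax": 0,"ay": 0,"az": 0},{"fingers": 1,"tx": 0,"ty": 0.163,"tz": 0.139,"ax": 0,"ay": 0,"az": 0},{"fingers": 1,"tx": 0.04,"ty": 0.163,"tz": 0.139,"ax": 0,"ay": 0,"az": 0}])

```text
time_s: 2.87
tcp_pos: [0.5573, 0.0143, 0.2391]
ee_rot: [[0.015, -0.223, 0.975], [0.002, 0.975, 0.223], [-1.0, -0.002, 0.015]]
wrist_force: [1.3, -0.6, 1.0]
gripper_width: 0.006
```

>>> play_rows(commands=[{"fingers": 1,"tx": 0.016,"ty": 0,"tz": 0,"ax": 0,"ay": 0,"az": 0},{"fingers": 1,"tx": 0.032,"ty": 0,"tz": 0,"ax": 0,"ay": 0,"az": 0},{"fingers": 1,"tx": 0.048,"ty": 0,"tz": 0,"ax": 0,"ay": 0,"az": 0},{"fingers": 1,"tx": 0.06,"ty": 0,"tz": 0,"ax": 0,"ay": 0,"az": 0},{"fingers": 1,"tx": 0.07,"ty": 0,"tz": 0,"ax": 0,"ay": 0,"az": 0}])

```text
time_s: 3.28
tcp_pos: [0.5513, 0.0096, 0.1815]
ee_rot: [[0.001, -0.217, 0.976], [-0.0, 0.976, 0.217], [-1.0, -0.0, 0.001]]
wrist_force: [0.9, -0.4, 3.1]
gripper_width: 0.008
```

>>> play_rows(commands=[{"fingers": 1,"tx": 0.016,"ty": 0,"tz": 0,"ax": 0,"ay": 0,"az": 0},{"fingers": 1,"tx": 0.032,"ty": 0,"tz": 0,"ax": 0,"ay": 0,"az": 0},{"fingers": 1,"tx": 0.048,"ty": 0,"tz": 0,"ax": 0,"ay": 0,"az": 0},{"fingers": 1,"tx": 0.064,"ty": 0,"tz": 0,"ax": 0,"ay": 0,"az": 0},{"fingers": 1,"tx": 0.075,"ty": 0,"tz": 0,"ax": 0,"ay": 0,"az": 0}])

```text
time_s: 3.7
tcp_pos: [0.5505, 0.0099, 0.1247]
ee_rot: [[-0.001, -0.217, 0.976], [-0.0, 0.976, 0.217], [-1.0, -0.0, -0.001]]
wrist_force: [-2.6, -1.0, 3.2]
gripper_width: 0.006
```

>>> play_rows(commands=[{"fingers": 1,"tx": 0.006,"ty": 0,"tz": 0,"ax": 0,"ay": 0,"az": 0},{"fingers": 1,"tx": 0.012,"ty": 0,"tz": 0,"ax": 0,"ay": 0,"az": 0},{"fingers": 1,"tx": 0.018,"ty": 0,"tz": 0,"ax": 0,"ay": 0,"az": 0},{"fingers": 1,"tx": 0.022,"ty": 0,"tz": 0,"ax": 0,"ay": 0,"az": 0},{"fingers": 1,"tx": 0.022,"ty": 0,"tz": 0,"ax": 0,"ay": 0,"az": 0}])

```text
time_s: 4.12
tcp_pos: [0.5509, 0.0107, 0.1083]
ee_rot: [[0.0, -0.218, 0.976], [0.0, 0.976, 0.218], [-1.0, 0.0, 0.0]]
wrist_force: [-0.0, 0.5, 0.4]
gripper_width: 0.004
```

>>> play_rows(commands=[{"fingers": 1,"tx": 0.003,"ty": 0,"tz": 0,"ax": 0,"ay": 0,"az": 0},{"fingers": 1,"tx": 0.006,"ty": 0,"tz": 0,"ax": 0,"ay": 0,"az": 0},{"fingers": 1,"tx": 0.008,"ty": 0,"tz": 0,"ax": 0,"ay": 0,"az": 0},{"fingers": 1,"tx": 0.01,"ty": 0,"tz": 0,"ax": 0,"ay": 0,"az": 0},{"fingers": 1,"tx": 0.01,"ty": 0,"tz": 0,"ax": 0,"ay": 0,"az": 0}])

```text
time_s: 4.53
tcp_pos: [0.5508, 0.0108, 0.1014]
ee_rot: [[0.0, -0.218, 0.976], [-0.0, 0.976, 0.218], [-1.0, -0.0, 0.0]]
wrist_force: [-1.8, 0.1, 3.3]
gripper_width: 0.003
```

>>> play_rows(commands=[{"fingers": 1,"tx": 0.001,"ty": 0,"tz": 0,"ax": 0,"ay": 0,"az": 0},{"fingers": 1,"tx": 0.002,"ty": 0,"tz": 0,"ax": 0,"ay": 0,"az": 0},{"fingers": 1,"tx": 0.003,"ty": 0,"tz": 0,"ax": 0,"ay": 0,"az": 0},{"fingers": 1,"tx": 0.004,"ty": 0,"tz": 0,"ax": 0,"ay": 0,"az": 0},{"fingers": 1,"tx": 0.004,"ty": 0,"tz": 0,"ax": 0,"ay": 0,"az": 0}])

```text
time_s: 4.95
tcp_pos: [0.5509, 0.0108, 0.1013]
ee_rot: [[0.001, -0.219, 0.976], [-0.001, 0.976, 0.219], [-1.0, -0.001, 0.001]]
wrist_force: [-8.0, 0.4, 18.4]
gripper_width: 0.006
```

>>> play_rows(commands=[{"fingers": 1,"tx": -0.04,"ty": 0,"tz": 0,"ax": 0,"ay": 0,"az": 0},{"fingers": 1,"tx": -0.08,"ty": 0,"tz": 0,"ax": 0,"ay": 0,"az": 0},{"fingers": 1,"tx": -0.08,"ty": -0.128,"tz": -0.097,"ax": 0,"ay": 0,"az": 0},{"fingers": 1,"tx": -0.08,"ty": -0.128,"tz": -0.097,"ax": 0,"ay": 0,"az": 0},{"fingers": 1,"tx": -0.08,"ty": -0.128,"tz": -0.097,"ax": 0,"ay": 0,"az": 0}])

```text
time_s: 5.37
tcp_pos: [0.5005, -0.0995, 0.1586]
ee_rot: [[0.002, -0.219, 0.976], [0.001, 0.976, 0.219], [-1.0, 0.0, 0.003]]
wrist_force: [-0.5, -0.2, 0.1]
gripper_width: 0.007
```

Run:
```python
from h import *
s=r.sense();print(s['time_s'],s['tcp_pos'],s['wrist_force'])
p=viewer.capture('wrist');q=cap('scene')
M=np.array(p['mount']);R=np.array(s['ee_rot']);t=np.array(s['tcp_pos']);pr=np.load('pr.npy');pr[3]=0
def wp(X):
    c=np.linalg.inv(M)@np.r_[R.T@(X-t),1];return np.round([p['fx']*c[0]/c[2]+p['cx'],p['fy']*c[1]/c[2]+p['cy']],0)
for n,X in dict(edgeL=lidp(pr,.17,.13),edgeR=lidp(pr,.17,-.13),tab=case(pr,[-.085,-.06+pr[4],.11]),fl=case(pr,[-.11,.13,.043]),fr=case(pr,[-.11,-.13,.043]),tip=t+R@[.019,0,0]).items(): print(n,wp(X))
im=np.vstack([p['image'][100:,100:],cv2.resize(q['image'][110:280,130:380],(412,280),interpolation=cv2.INTER_CUBIC)])
cv2.imwrite('pics/w2.png',im[:,:,::-1])
```

```text
5.3667 [ 0.5005346  -0.09948213  0.15864621] [-0.54627279 -0.15726538  0.06877518]
edgeL [520. 232.]
edgeR [225. 231.]
tab [317. 217.]
fl [497. 167.]
fr [228. 166.]
tip [259. 233.]
```

View pics/w2.png

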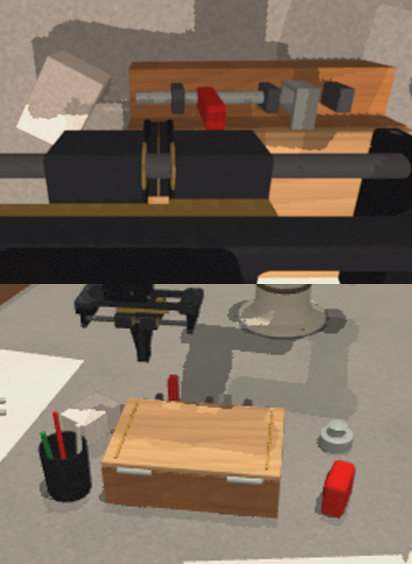

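>>> play_rows(commands=[{"fingers": 1,"tx": 0.033,"ty": 0,"tz": 0,"ax": 0,"ay": 0,"az": 0},{"fingers": 1,"tx": 0.066,"ty": 0,"tz": 0,"ax": 0,"ay": 0,"az": 0},{"fingers": 1,"tx": 0.066,"ty": 0.01,"tz": 0,"ax": 0,"ay": 0,"az": 0},{"fingers": 1,"tx": 0.066,"ty": 0.02,"tz": 0,"ax": 0,"ay": 0,"az": 0},{"fingers": 1,"tx": 0.066,"ty": 0.026,"tz": 0,"ax": 0,"ay": 0,"az": 0}])

```text
time_s: 5.88
tcp_pos: [0.4974, -0.0786, 0.1096]
ee_rot: [[0.002, -0.22, 0.976], [-0.0, 0.976, 0.22], [-1.0, -0.0, 0.002]]
wrist_force: [-0.0, -0.2, 0.5]
gripper_width: 0.006
```

>>> play_rows(commands=[{"fingers": 1,"tx": 0,"ty": 0.008,"tz": 0,"ax": 0,"ay": 0,"az": 0},{"fingers": 1,"tx": 0,"ty": 0.016,"tz": 0,"ax": 0,"ay": 0,"az": 0},{"fingers": 1,"tx": 0,"ty": 0.024,"tz": 0,"ax": 0,"ay": 0,"az": 0},{"fingers": 1,"tx": 0,"ty": 0.032,"tz": 0,"ax": 0,"ay": 0,"az": 0},{"fingers": 1,"tx": 0,"ty": 0.032,"tz": 0,"ax": 0,"ay": 0,"az": 0}])

```text
time_s: 6.3
tcp_pos: [0.4914, -0.0553, 0.1094]
ee_rot: [[0.001, -0.219, 0.976], [0.001, 0.976, 0.219], [-1.0, 0.0, 0.001]]
wrist_force: [-1.0, -0.9, -0.5]
gripper_width: 0.004
```

>>> play_rows(commands=[{"fingers": 1,"tx": 0,"ty": 0.006,"tz": 0,"ax": 0,"ay": 0,"az": 0},{"fingers": 1,"tx": 0,"ty": 0.012,"tz": 0,"ax": 0,"ay": 0,"az": 0},{"fingers": 1,"tx": 0,"ty": 0.016,"tz": 0,"ax": 0,"ay": 0,"az": 0},{"fingers": 1,"tx": 0,"ty": 0.02,"tz": 0,"ax": 0,"ay": 0,"az": 0},{"fingers": 1,"tx": 0,"ty": 0.02,"tz": 0,"ax": 0,"ay": 0,"az": 0}])

```text
time_s: 6.72
tcp_pos: [0.4878, -0.0413, 0.1087]
ee_rot: [[-0.0, -0.218, 0.976], [0.0, 0.976, 0.218], [-1.0, 0.0, -0.0]]
wrist_force: [0.6, -0.6, 0.1]
gripper_width: 0.005
```

>>> play_rows(commands=[{"fingers": 1,"tx": 0,"ty": 0.003,"tz": 0,"ax": 0,"ay": 0,"az": 0},{"fingers": 1,"tx": 0,"ty": 0.006,"tz": 0,"ax": 0,"ay": 0,"az": 0},{"fingers": 1,"tx": 0,"ty": 0.008,"tz": 0,"ax": 0,"ay": 0,"az": 0},{"fingers": 1,"tx": 0,"ty": 0.008,"tz": 0,"ax": 0,"ay": 0,"az": 0}])

```text
time_s: 7.05
tcp_pos: [0.4865, -0.0357, 0.1087]
ee_rot: [[-0.0, -0.218, 0.976], [0.0, 0.976, 0.218], [-1.0, 0.0, -0.0]]
wrist_force: [-0.6, -1.2, 1.3]
gripper_width: 0.003
```

>>> play_rows(commands=[{"fingers": 1,"tx": 0,"ty": 0.003,"tz": 0,"ax": 0,"ay": 0,"az": 0},{"fingers": 1,"tx": 0,"ty": 0.006,"tz": 0,"ax": 0,"ay": 0,"az": 0},{"fingers": 1,"tx": 0,"ty": 0.008,"tz": 0,"ax": 0,"ay": 0,"az": 0},{"fingers": 1,"tx": 0,"ty": 0.008,"tz": 0,"ax": 0,"ay": 0,"az": 0}])

```text
time_s: 7.38
tcp_pos: [0.4856, -0.032, 0.1087]
ee_rot: [[-0.0, -0.219, 0.976], [-0.004, 0.976, 0.219], [-1.0, -0.004, -0.001]]
wrist_force: [3.5, -13.9, -1.7]
gripper_width: 0.005
```

Run:
```python
from h import *
s=r.sense();print(s['time_s'],s['tcp_pos'],s['wrist_force'])
p=viewer.capture('wrist');cv2.imwrite('pics/w3.png',cv2.resize(p['image'][130:260,200:460,::-1],None,fx=2.5,fy=2.5))
```

```text
7.3833 [ 0.48559888 -0.032002    0.10873704] [  3.5326571  -13.94006523  -1.67418046]
```

View pics/w3.png

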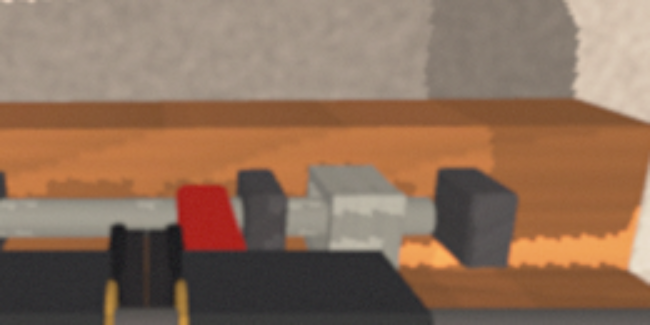

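>>> play_rows(commands=[{"fingers": 1,"tx": 0,"ty": 0.002,"tz": 0,"ax": 0,"ay": 0,"az": 0},{"fingers": 1,"tx": 0,"ty": 0.002,"tz": 0,"ax": 0,"ay": 0,"az": 0},{"fingers": 1,"tx": 0,"ty": 0.002,"tz": 0,"ax": 0,"ay": 0,"az": 0}])

```text
time_s: 7.68
tcp_pos: [0.4855, -0.0318, 0.1088]
ee_rot: [[-0.0, -0.219, 0.976], [-0.005, 0.976, 0.219], [-1.0, -0.005, -0.001]]
wrist_force: [5.0, -19.0, -3.3]
gripper_width: 0.006
```

Firm stop. Back off right, then up, and away.

>>> play_rows(commands=[{"fingers": 1,"tx": 0,"ty": -0.02,"tz": 0,"ax": 0,"ay": 0,"az": 0},{"fingers": 1,"tx": 0,"ty": -0.04,"tz": 0,"ax": 0,"ay": 0,"az": 0},{"fingers": 1,"tx": -0.05,"ty": -0.04,"tz": 0,"ax": 0,"ay": 0,"az": 0},{"fingers": 1,"tx": -0.1,"ty": -0.04,"tz": 0,"ax": 0,"ay": 0,"az": 0},{"fingers": 1,"tx": -0.15,"ty": -0.04,"tz": 0,"ax": 0,"ay": 0,"az": 0}])

```text
time_s: 8.1
tcp_pos: [0.4908, -0.0579, 0.2219]
ee_rot: [[-0.003, -0.217, 0.976], [0.0, 0.976, 0.217], [-1.0, 0.001, -0.003]]
wrist_force: [1.1, -0.3, -0.1]
gripper_width: 0.006
```

>>> play_rows(commands=[{"fingers": 1,"tx": 0,"ty": -0.25,"tz": -0.1,"ax": 0,"ay": 0,"az": 0},{"fingers": 1,"tx": 0,"ty": -0.25,"tz": -0.1,"ax": 0,"ay": 0,"az": 0},{"fingers": 1,"tx": 0,"ty": -0.25,"tz": -0.1,"ax": 0,"ay": 0,"az": 0},{"fingers": 1,"tx": 0,"ty": -0.25,"tz": -0.1,"ax": 0,"ay": 0,"az": 0},{"fingers": 1,"tx": 0,"ty": -0.25,"tz": -0.1,"ax": 0,"ay": 0,"az": 0}])

```text
time_s: 8.52
tcp_pos: [0.4586, -0.2587, 0.2212]
ee_rot: [[0.0, -0.218, 0.976], [0.001, 0.976, 0.218], [-1.0, 0.001, 0.0]]
wrist_force: [1.0, -0.1, 0.0]
gripper_width: 0.004
```

Run:
```python
from h import *
s=r.sense();print(s['time_s'],s['tcp_pos'],s['wrist_force'])
p=cap('top');pr=np.load('pr.npy')
f=spotter.find_in('bolt_tab',p);w=atz(p,f[0]['uv'],.11);d=w[:2]-pr[:2];a=pr[2]
print(f[0]['uv'],'tab case',np.cos(a)*d[0]+np.sin(a)*d[1],-np.sin(a)*d[0]+np.cos(a)*d[1],'expected uv',proj(p,case(pr,[-.085,-.015,.11])))
for k in('weight','chalk_box','tape','pen_pot'): print(k,spotter.find_in(k,p)[0])
cv2.imwrite('pics/t2.png',cv2.resize(p['image'][90:320,120:420,::-1],None,fx=2.6,fy=2.6,interpolation=cv2.INTER_CUBIC))
```

```text
8.5167 [ 0.45856668 -0.25870332  0.22122027] [ 1.02530717 -0.14162942  0.04658652]
[292.4, 240.5] tab case -0.08427923255296627 -0.01991965218177022 expected uv [np.float64(289.93393201384004), np.float64(241.5371812391794)]
weight {'uv': [175.9, 270.7], 'score': 0.92}Traceback (most recent call last):
  File "<stdin>", line 6, in <module>
IndexError: list index out of range
```

Run:
```python
from h import *
p=cap('top')
for k in('weight','tape','pen_pot'): print(k,[a['uv'] for a in spotter.find_in(k,p)[:1]])
cv2.imwrite('pics/t2.png',cv2.resize(p['image'][90:320,120:420,::-1],None,fx=2.6,fy=2.6,interpolation=cv2.INTER_CUBIC))
```

```text
weight [[176.2, 267.8]]
tape [[160.9, 200.0]]
pen_pot [[350.1, 140.6]]
```

View pics/t2.png

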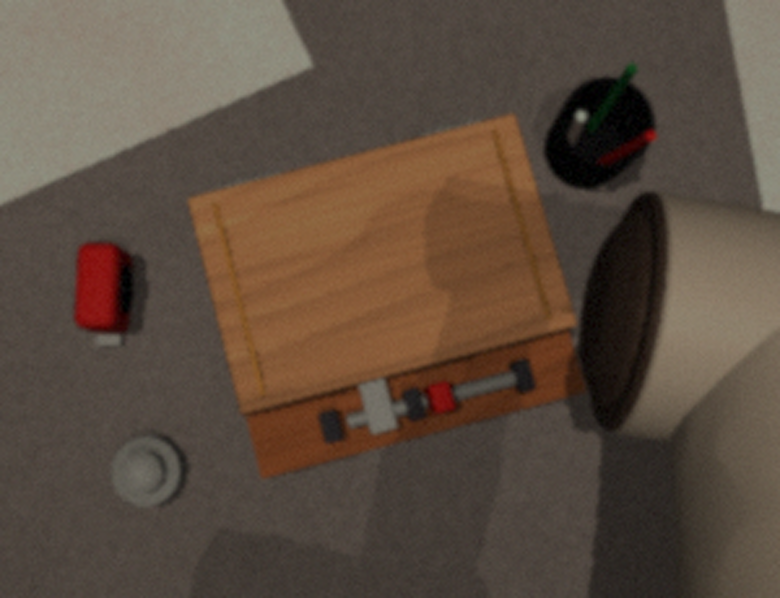

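```bash
python3 -c "
from h import *
s=r.sense();print(s['time_s'],s['wrist_force']);print(job.finish_job())"
```

```text
8.9167 [-0.40528196 -0.07251209 -0.02774416]
the job is handed in; nothing more can be done
None
```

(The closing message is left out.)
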